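# Settle a copier's pick-up roller on its flat

## Task

Lift the grey dust cover off the roller cradle by its knob and put it down, knob up, in the middle of the dark desk mat. Then roll the D-shaped pick-up roller in its V-groove, without lifting it out, until you feel its flat drop against the groove's wall on the side away from the robot, and leave it resting there. Don't disturb the other things on the desk.

Things in the scene. Friction and masses are not known exactly. Their poses are not given: they have to be found in the camera images.
- cradle: White plastic cradle fixed to the desk, 104 mm (x) by 190 mm (y). Origin: centre of its underside, on the desk, z up; +x is the side away from the robot. A slippery 90-degree V-groove runs along y: walls rise at 45 degrees from 10 mm high at x = 0 to 56 mm at x = +-46 mm; open above that. End plates 90 mm high, 8 mm thick, inner faces at y = +-87 mm.
- groove (a point): Point of the cradle where the roller's axis lies while it rests on its round: 52.4 mm above the desk, x = 0, y = 0. The round top of the roller is then 82.4 mm above the desk. Same axes as the cradle.
- seat (a point): Point of the cradle where the roller's axis lies once its flat is against the far wall (facing down and away at 45 degrees): 7 mm from point groove, square to that wall: 5 mm away from the robot and 5 mm lower. On the near wall it would be 5 mm towards the robot instead. The tyre drops in by itself once nearly there; rolling on then takes noticeably more force.
- roller: Roller lying loose in the groove, under the cover at first. Origin: mid-shaft, on the axis; y along the 12 mm steel shaft, 166 mm long. Black rubber tyre, 130 mm long, 30 mm radius, with one flat along it, 23 mm from the axis, 38 mm wide. The tyre turns freely on the shaft, so the shaft's turn does not tell where the flat is. At first it faces up, or up to 83 degrees off to or from the robot. 0.35-0.7 kg.
- tyre_mid (a point): Middle of the roller, same point as its origin. A shut fingertip set on the tyre straight above the axis, pressed lightly (about 7 N) and drawn away from the robot and down the round turns the tyre in place, 1 degree per 0.52 mm; the flat reaches the far wall after 52 to 218 degrees, so in several strokes. A press short of the top (on the robot's side) rolls it back.
- cover: Grey plastic dust cover, loose on the cradle's end plates: a shallow box open below, 116 mm (x) by 202 mm (y), 0.16-0.26 kg. Origin: centre of its lower edge, 60 mm above the desk on the cradle; roof top at z = 34 mm. Its 30 mm skirt reaches over the cradle with 3 mm play: raise it 40 mm before moving sideways. Set down, it stands on the skirt.
- knob (a point): Where to grip the black knob in the middle of the cover's roof: 59 mm above the cover's lower edge (25 mm above the roof), in the middle of the knob's upright cylindrical cap, 28 mm across, from 12 to 38 mm above the roof, on an 18 mm stem.
- mat: Dark rubber desk mat, fixed, 170 mm (x) by 230 mm (y), 3 mm thick, origin at the centre of its underside on the desk; its top is at z = 3 mm. Lies to the left or to the right of the middle, the cradle on the other side.
- stapler: Black stapler, 140 mm long (x), 34 mm wide, 50 mm high, loose, between cradle and mat; origin centre of its underside.
- pen_cup: Dark steel cup, 72 mm wide, 100 mm high (pens to 145 mm), loose; origin centre of its underside.
- mug: White mug, 80 mm wide, 95 mm high, loose; origin centre of its underside.
- tape: Black tape dispenser, 65 mm by 130 mm (y), 80 mm high, loose; origin centre of its underside.
- mouse: Black computer mouse, 110 by 60 mm, 30 mm high, loose; origin centre of its underside.
- note_box: Grey box of note paper, 90 by 90 mm, 45 mm high, loose; origin centre of its underside.

How it is judged:
By the outcome, as a careful person would: the job done as asked, in the order asked, and still so for the second after the job is handed in, with the robot touching nothing.
It also fails if it takes over 67 s, if anything falls off the work surface, if the arm or the gripper's body presses on something with over 40 N, if the wrist force passes 120 N, or if a joint passes its speed limit or range.

## Robot

A 7-joint arm with a two-finger parallel gripper is mounted at the origin on the work surface. World frame = base frame: x ahead of the robot, y to its left, z up, the work surface at z = 0. Lengths are in m, angles in degrees, forces in N, time in s.
With the tool pointing down it reaches from about 0.425 to 0.875 m from the base axis. Payload 4.7 kg.
Tool frame: the origin (TCP) lies on the centre line of the jaws, within the pads' length; the fingertips stand 8 mm ahead of it and the grasp point (between the pads) lies 11 mm behind it; z points along the fingers, y is the direction in which the jaws open and shut (so a half turn about z gives the same grasp; the last joint's range is limited). The gripper opens to 87 mm and grips with 3 to 60 N. Pads are 19 mm wide; open, the fingers measure 117 mm over their backs; the gripper's body (75 mm by 190 mm) begins 51 mm behind the grasp point.
Start: joints at [-63.134, 18.392, -4.016, 83.108, 1.295, 78.541, -3.26], TCP at [0.286, 0.584, 0.231] pointing down, gripper open.
Joint ranges: [-163.93, 163.93], [-17.29, 119.83], [-79.2, 71.16], [3.27, 140.29], [-89.18, 269.18], [5.43, 117.66], [-154.24, 154.24]. Speed limits (degrees/s): [147.25, 147.25, 180, 180, 180, 180, 180].

## Interface

Orientations are given as [roll, pitch, yaw] about the fixed x, y, z axes, in that order (R = Rz(yaw) Ry(pitch) Rx(roll)).
In Python, from cell import env gives the robot as it stands. The module is installed in compiled form; this text tells all that it offers.
- The arm moves only by the tool move_arm, never from a script. Its argument "steps" is a list of rows, each a list of 2 entries, a list of its own where there are three numbers: the shift along the tool's x, y, z in m, then the turn about the tool's z in rad. A call has 1 to 20 rows; each row is the pose to reach, as a shift and turn from the pose commanded when the call began, along the tool's axes at that moment; what a row does not reach only later rows make up. A row lasts 1/8 s, in which the tool goes at most 62.5 mm and 10.7 degrees, less where a joint would pass 70% of its speed; a pose out of reach is approached as far as the arm can. A call with a gripper value outside its range is refused whole. "hand" is the closure, from -1 (fully open) to 1 (shut), set as the call begins (left out, the last holds). The fingers move at their own pace and stop on an object; "squeeze" is the grip in N (left out, the last holds). Time passes only in rows, so rows that repeat a pose let the fingers close. It gives the time, the measured TCP pose, the force and the opening at its end, in the units of the state.
- env.get_obs(): the state, without advancing time (a new reading comes with each control period).
- env.read_camera(name): name is "scene" or "top"; returns (picture, depth): 384x512x3 uint8, red, green, blue; 384x512 float32, m along the optical axis (not along the pixel's ray), 0 where there is no reading.
- env.calibration(name): a dict with "intrinsics" (3x3 intrinsics, pixels), "position" and "orientation" of the camera in the world. Camera axes: x right, y up, looking along -z (the intrinsics and any distortion apply to the point x, -y, -z); pixel columns grow to the right and rows downward; lengths in m; the calibration is good to about 2 mm. A picture is of the moment at which its call begins. calibration takes no time and is no camera call.
- env.sign_off(): hands the job in, once; it reports no verdict.
Trained networks look in the newest picture that a camera, given by its name, has taken for a name from the list of things; names that differ only in an ending like _2 or _b are one class to them, and where a whole thing is asked for, a point or a joint stands for the part that bears it (a point fixed in the world has none). Each returns a list of dicts, best first, with "conf" (0 to 1); they miss things now and then, are a little off and sometimes report something else, mostly with a low value. They report only what shows in the picture. A call takes as long as a camera call.
- env.cut_out(camera, query): "region" (384x512 bool, what is visible of it) and "uv" ([column, row] in pixels, amid what is visible of it).
The state is a dict: "time_s": time; "qpos": joint angles; "joint_velocities": joint speeds; "effort": joint torques, N m; "tool_pos": TCP position; "tool_rot": TCP orientation; "force": force on the tool from outside, world axes, zero at the start; "wrist_torque": the same for the moment, N m; "grip_width": finger opening in m.
Only numpy, scipy, OpenCV 4.12 (cv2) and the standard library are available. Lean on these libraries where they do the work, as an engineer would, in place of code of your own. Each camera call takes 0.05 s, during which the arm holds its last target. There are 200 camera calls.

## Working session

There is one attempt and no reset: what is moved stays moved. The work goes in short steps, Python scripts to look and compute and a tool call to move; the robot and the scene stay as the last step left them, time stands still between calls to the robot, and variables do not carry over. Pictures are saved under pics/ and viewed, about 8 in all and at most 12, crops included, and the job is handed in when it is done.

Besides the shell and the picture viewer there is one more tool, called after ">>>" as name([rows], argument=value, ...), one row to a line, values as JSON. move_arm: Moves the arm, as the interface text tells. Its arguments: {"type":"object","properties":{"steps":{"type":"array"},"hand":{"type":"number"},"squeeze":{"type":"number"}},"required":["steps"]}

```bash
mkdir -p pics; cat > h.py <<'E'
import numpy as np, cv2
from scipy.spatial.transform import Rotation as R
from cell import env
def cloud(name):
    im,d=env.read_camera(name); c=env.calibration(name)
    K=np.array(c["intrinsics"]); o=np.array(c["orientation"]); 
    if o.shape!=(3,3): o=R.from_euler('xyz',o,degrees=True).as_matrix()
    v,u=np.mgrid[0:384,0:512]
    x=(u-K[0,2])/K[0,0]*d; y=(v-K[1,2])/K[1,1]*d
    P=np.stack([x,-y,-d],-1)@o.T+np.array(c["position"])
    P[d==0]=np.nan
    return im,d,P
E
python3 - <<'E'
from h import *
print(env.calibration("top"),env.calibration("scene"))
print(env.get_obs())
ims=[]
for n in("top","scene"):
    im,d,P=cloud(n); ims.append(im)
    cv2.imwrite(f"pics/{n}0.png",cv2.cvtColor(im,cv2.COLOR_RGB2BGR)); np.save(f"{n}0.npy",P)
    for q in("cover","knob","mat","cradle","stapler","pen_cup","mug","tape","mouse","note_box"):
        for r in env.cut_out(n,q)[:1]:
            p=P[r["region"]]; p=p[~np.isnan(p[:,0])]
            if len(p): print(n,q,round(r["conf"],2),np.round(r["uv"]),np.round(np.median(p,0),3),np.round(np.percentile(p,2,0),3),np.round(np.percentile(p,98,0),3))
E
```

```text
{'intrinsics': array([[443.93836217,   0.        , 258.84761322],
       [  0.        , 443.93836217, 185.8492189 ],
       [  0.        ,   0.        ,   1.        ]]), 'position': array([ 0.39242855, -0.01157846,  1.29660625]), 'orientation': array([ 11.80582918,  -0.27962537, -81.73225487])} {'intrinsics': array([[456.29794399,   0.        , 258.14701789],
       [  0.        , 456.29794399, 190.75462294],
       [  0.        ,   0.        ,   1.        ]]), 'position': array([ 1.16761576, -0.57979546,  0.7453547 ]), 'orientation': array([50.00116776, -0.90112926, 43.12104549])}
{'time_s': 0.0, 'qpos': array([-63.13234159,  18.43884052,  -4.0157922 ,  83.17574603,
         1.29691384,  78.54396757,  -3.25926744]), 'joint_velocities': array([ 0.04862185, -0.01838589, -0.04491658,  0.01639961, -0.04095554,
        0.05730408,  0.05212443]), 'effort': array([-3.26251495e-06, -4.91284096e+01, -4.03846046e-01, -3.12526739e+01,
       -6.39551715e-02,  4.41391964e-02,  1.67522103e-04]), 'tool_pos': array([0.28535679, 0.58338388, 0.22945668]), 'tool_rot': array([-1.79886804e+02,  7.77943
[... 1217 characters left out ...]
3  0.003] [ 0.475 -0.332  0.001] [ 0.638 -0.113  0.006]
scene cradle 0.84 [278. 170.] [0.581 0.132 0.027] [0.482 0.093 0.   ] [0.594 0.276 0.055]
scene stapler 0.57 [224. 188.] [ 0.523 -0.005  0.032] [ 0.45  -0.014  0.003] [0.579 0.019 0.051]
scene pen_cup 0.83 [299. 218.] [0.752 0.008 0.072] [ 0.711 -0.011  0.005] [0.778 0.055 0.137]
scene mug 0.82 [338. 188.] [0.747 0.156 0.062] [0.704 0.136 0.002] [0.78  0.217 0.096]
scene tape 0.8 [250. 273.] [ 0.762 -0.157  0.026] [ 0.726 -0.207  0.009] [ 0.786 -0.085  0.08 ]
scene mouse 0.88 [372. 178.] [0.759 0.296 0.029] [0.702 0.276 0.007] [0.795 0.328 0.033]
scene note_box 0.53 [338. 188.] [0.747 0.156 0.064] [0.705 0.136 0.007] [0.78  0.214 0.096]
```

```bash
python3 -c "
import cv2,numpy as np
a=cv2.imread('pics/top0.png');b=cv2.imread('pics/scene0.png')
cv2.imwrite('pics/both0.png',cv2.resize(np.hstack([a,b]),(800,300)))"
```

```text
(no output)
```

View pics/top0.png

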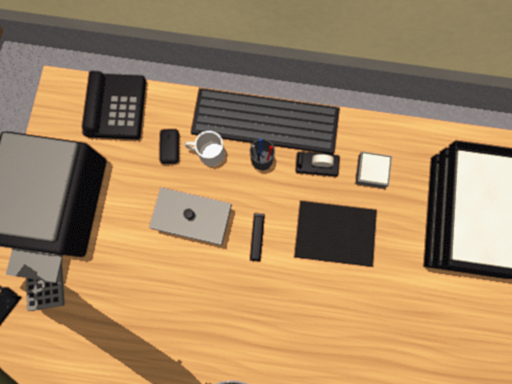

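The top view shows the cover with its knob at (191,216), the mat at (336,233), the stapler between them at (257,237), and a row of objects beyond at rows 140–175. Next I'll fit the poses accurately.

```bash
python3 - <<'E'
from h import *
P=np.load("top0.npy"); S=np.load("scene0.npy")
def box(p,t):
    r=cv2.minAreaRect((p[:,:2]*1000).astype(np.float32)); print(t,len(p),np.round(r[0],1),np.round(r[1],1),round(r[2],2))
def sel(P,lo,hi):
    with np.errstate(all='ignore'): m=np.all((P>lo)&(P<hi),-1)
    return P[m]
for n,Q in(("top",P),("scene",S)):
    p=sel(Q,[.44,.05,.088],[.63,.33,.099]); box(p,n+" roof"); print(np.median(p[:,2]), p[:,:2].mean(0))
    k=sel(Q,[.44,.05,.108],[.63,.33,.15]); kt=k[k[:,2]>.126]; box(k,n+" knob"); box(kt,n+" knobtop"); print(k[:,2].max())
m0=cv2.imread("pics/top0.png").max(2); 
for n,Q in(("top",P),("scene",S)):
    im=cv2.imread(f"pics/{n}0.png").max(2)
    with np.errstate(all='ignore'): m=np.all((Q>[.44,-.36,-.01])&(Q<[.67,-.08,.02]),-1)&(im<50)
    m=cv2.morphologyEx(m.astype(np.uint8),cv2.MORPH_OPEN,np.ones((5,5)))>0
    box(Q[m],n+" mat"); print(np.median(Q[m][:,2]))
E
```

```text
top roof 2839 [535.3 194.5] [202.9 116.7] 85.03
0.09516254668947322 [0.53425552 0.1938663 ]
top knob 98 [534.9 193.2] [26.5 26. ] 15.57
top knobtop 85 [534.8 194.2] [26.  25.5] 38.36
0.13918769718685398
scene roof 1931 [535.4 192. ] [207.1 118.7] 85.23
0.09406557917733671 [0.54030819 0.18159629]
scene knob 129 [535.2 189.9] [25.4 27.1] 62.89
scene knobtop 65 [535.3 190.5] [25.5 25.3] 44.79
0.13426233603395865
top mat 4153 [ 554. -220.] [161.4 221.3] 1.36
0.004350584250030209
scene mat 5474 [ 556.5 -223.4] [162.8 222.3] 1.68
0.0033840818332193656
```

```bash
cat >> h.py <<'E'
def rows(c,wps):
    """c: commanded [x,y,z,yaw]; wps: world [x,y,z,yaw] -> shifts in tool frame, turn"""
    y=np.radians(c[3]); A=np.array([[np.cos(y),np.sin(y),0],[np.sin(y),-np.cos(y),0],[0,0,-1.]])
    for w in wps: print([[round(float(v),4) for v in A.T@(np.array(w[:3])-c[:3])],round(float(-np.radians(w[3]-c[3])),3)])
E
python3 - <<'E'
from h import *
P=np.load("top0.npy").reshape(-1,3);P=P[~np.isnan(P[:,0])]
a=np.array([.286,.584]);b=np.array([.535,.1925])
for t in np.linspace(0,1,9):
    q=a+t*(b-a);m=np.linalg.norm(P[:,:2]-q,axis=1)<.06
    print(q.round(3),m.sum(),P[m,2].max().round(3) if m.any() else None)
m=P[:,1]>.35; m&=P[:,2]>.1; print(P[m].min(0),P[m].max(0))
c=[.286,.584,.231,153.94]
rows(c,[[.535,.1925,.231,174.9],[.535,.1925,.16,174.9],[.535,.1925,.108,174.9]])
E
```

```text
[0.286 0.584] 1494 0.32
[0.317 0.535] 1977 0.339
[0.348 0.486] 1881 0.176
[0.379 0.437] 1773 0.176
[0.41  0.388] 1368 0.011
[0.442 0.339] 1338 0.009
[0.473 0.29 ] 1310 0.104
[0.504 0.241] 1507 0.139
[0.535 0.192] 1516 0.139
[0.21839273 0.47891044 0.10000463] [0.68191901 0.71796335 0.34008995]
[[-0.3957, -0.2423, 0.0], -0.366]
[[-0.3957, -0.2423, 0.071], -0.366]
[[-0.3957, -0.2423, 0.123], -0.366]
```

View pics/both0.png

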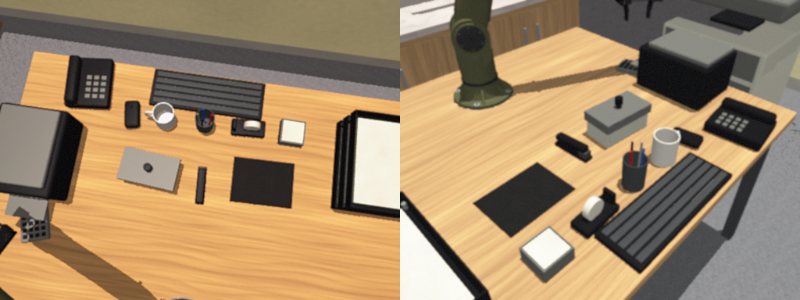

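```bash
python3 - <<'E'
from h import *
P=np.load("top0.npy").reshape(384,512,3)
for u,v in((50,190),(90,200),(80,240),(40,265),(45,290),(90,160),(10,300)): print(u,v,P[v,u].round(3))
E
```

```text
50 190 [0.535 0.538 0.192]
90 200 [0.539 0.482 0.068]
80 240 [0.425 0.483 0.072]
40 265 [0.343 0.582 0.057]
45 290 [0.277 0.565 0.029]
90 160 [0.64  0.482 0.128]
10 300 [0.275 0.494 0.333]
```

The printer on the left is about 0.19 m high, and the straight path to the knob clears it.

>>> move_arm([
  [[-0.02, -0.012, 0], -0.02],
  [[-0.06, -0.037, 0], -0.06],
  [[-0.11, -0.067, 0], -0.1],
  [[-0.16, -0.098, 0], -0.15],
  [[-0.21, -0.129, 0], -0.2],
  [[-0.26, -0.159, 0], -0.25],
  [[-0.31, -0.19, 0], -0.3],
  [[-0.355, -0.217, 0], -0.35],
  [[-0.385, -0.236, 0], -0.366],
  [[-0.3957, -0.2423, 0.01], -0.366],
  [[-0.3957, -0.2423, 0.03], -0.366],
  [[-0.3957, -0.2423, 0.05], -0.366],
  [[-0.3957, -0.2423, 0.05], -0.366],
], hand=-1)

```text
time_s: 2.72
tool_pos: [0.5325, 0.1936, 0.1783]
tool_rot: [-179.9, -0.2, 175.0]
force: [0.3, -0.1, -0.5]
grip_width: 0.0872
```

>>> move_arm([
  [[-0.001, 0, 0.02], 0],
  [[-0.002, 0, 0.045], 0],
  [[-0.002, 0, 0.062], 0],
  [[-0.002, 0, 0.071], 0],
  [[-0.002, 0, 0.071], 0],
  [[-0.002, 0, 0.071], 0],
], hand=-1)

```text
time_s: 3.48
tool_pos: [0.5372, 0.1926, 0.1105]
tool_rot: [180.0, 0.1, 174.9]
force: [0.5, -0.4, 0.7]
grip_width: 0.0871
```

>>> move_arm([
  [[0, 0, 0], 0],
  [[0, 0, 0], 0],
  [[0, 0, 0], 0],
  [[0, 0, 0], 0],
  [[0, 0, 0], 0],
  [[0, 0, 0], 0],
], hand=1, squeeze=25)

```text
time_s: 4.22
tool_pos: [0.5366, 0.1923, 0.1096]
tool_rot: [180.0, 0.0, 174.9]
force: [0.4, 0.2, 0.7]
grip_width: 0.0355
```

>>> move_arm([
  [[0, 0, 0], 0],
  [[0, 0, 0], 0],
  [[0, 0, 0], 0],
])

```text
time_s: 4.6
tool_pos: [0.5366, 0.1923, 0.1095]
tool_rot: [-180.0, 0.0, 174.9]
force: [0.2, -0.2, -0.4]
grip_width: 0.0276
```

>>> move_arm([
  [[0, 0, -0.008], 0],
  [[0, 0, -0.02], 0],
  [[0, 0, -0.035], 0],
  [[0, 0, -0.05], 0],
  [[0, 0, -0.065], 0],
  [[0, 0, -0.08], 0],
  [[0, 0, -0.09], 0],
  [[0, 0, -0.09], 0],
  [[0, 0, -0.09], 0],
])

```text
time_s: 5.72
tool_pos: [0.5363, 0.1922, 0.199]
tool_rot: [-180.0, -0.0, 174.9]
force: [0.7, -0.4, -2.2]
grip_width: 0.0272
```

>>> move_arm([
  [[-0.001, -0.008, 0], 0],
  [[-0.004, -0.028, 0], -0.01],
  [[-0.008, -0.056, 0], -0.02],
  [[-0.0125, -0.09, 0], -0.03],
  [[-0.0174, -0.127, 0], -0.04],
  [[-0.0225, -0.164, 0], -0.05],
  [[-0.0275, -0.201, 0], -0.06],
  [[-0.0326, -0.238, 0], -0.07],
  [[-0.0377, -0.275, 0], -0.08],
  [[-0.0427, -0.312, 0], -0.09],
  [[-0.0475, -0.347, 0], -0.1],
  [[-0.0515, -0.376, 0], -0.11],
  [[-0.0545, -0.398, 0], -0.113],
  [[-0.0562, -0.4107, 0], -0.113],
  [[-0.0562, -0.4107, 0.02], -0.113],
  [[-0.0562, -0.4107, 0.045], -0.113],
  [[-0.0562, -0.4107, 0.07], -0.113],
  [[-0.0562, -0.4107, 0.09], -0.113],
  [[-0.0562, -0.4107, 0.1], -0.113],
  [[-0.0562, -0.4107, 0.1], -0.113],
])

```text
time_s: 8.22
tool_pos: [0.5559, -0.2216, 0.0991]
tool_rot: [180.0, -0.1, -178.6]
force: [-0.6, 0.2, -1.3]
grip_width: 0.0274
```

```bash
python3 - <<'E'
from h import *
ims=[]
for n in("top","scene"):
    im,d,P=cloud(n); np.save(f"{n}1.npy",P); ims.append(im)
    cv2.imwrite(f"pics/{n}1.png",cv2.cvtColor(im,cv2.COLOR_RGB2BGR))
a=cv2.resize(ims[0][150:300,110:410],None,fx=2,fy=2,interpolation=cv2.INTER_CUBIC); b=cv2.resize(ims[1][80:330,60:360],(600,500))[:300]
cv2.imwrite("pics/c1.png",cv2.cvtColor(np.vstack([a,b]),cv2.COLOR_RGB2BGR))
P=np.load("top1.npy")
with np.errstate(all='ignore'): m=np.all((P>[.44,.06,.0])&(P<[.63,.33,.12]),-1)
Q=P[m]; c=np.array([.5355,.1925]); t=np.radians(-5); e=Q[:,:2]-c
x=e@[np.cos(t),np.sin(t)]; y=e@[-np.sin(t),np.cos(t)]
for k in np.arange(-52,54,4):
    s=(abs(x*1000-k)<2)&(abs(y)<.055); print(k,s.sum(),np.round(np.median(Q[s,2])*1000,1),end=' | ')
S=P; 
with np.errstate(all='ignore'): m=np.all((P>[.44,-.36,.02])&(P<[.67,-.08,.048]),-1)
p=P[m]; r=cv2.minAreaRect((p[:,:2]*1000).astype(np.float32)); print(r)
E
```

```text
-52 88 42.3 | -48 58 56.4 | -44 54 54.2 | -40 50 50.9 | -36 51 47.2 | -32 53 42.4 | -28 64 46.7 | -24 72 57.8 | -20 69 67.0 | -16 66 77.6 | -12 59 81.2 | -8 61 82.7 | -4 54 83.2 | 0 57 83.8 | 4 59 82.8 | 8 54 83.1 | 12 56 81.3 | 16 51 79.1 | 20 50 75.6 | 24 46 71.5 | 28 27 64.5 | 32 43 45.3 | 36 58 48.6 | 40 64 52.2 | 44 56 56.0 | 48 53 56.6 | 52 22 56.5 | ((0.0, 0.0), (0.0, 0.0), 0.0)
```

View pics/c1.png

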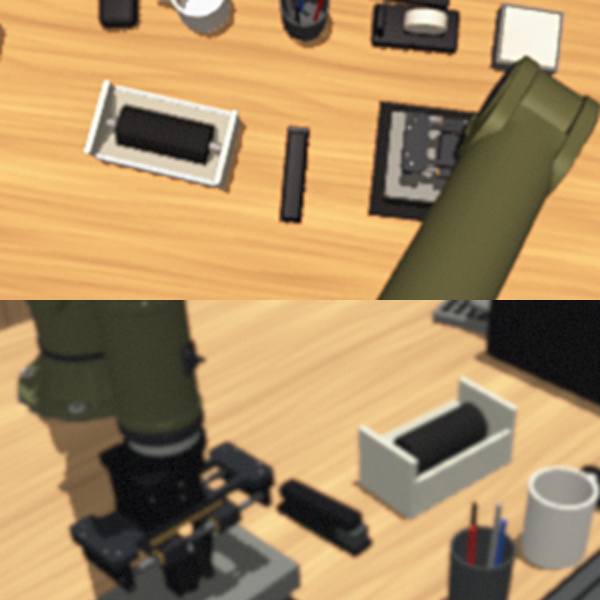

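The image shows the cover above the mat (dark border visible on its left side, arm on the right), and the roller uncovered with the flat on the near side, about -68° by the depth profile. I'll lower the cover now.

>>> move_arm([
  [[0, 0, 0.01], 0],
  [[0, 0, 0.022], 0],
  [[0, 0, 0.033], 0],
  [[0, 0, 0.041], 0],
  [[0, 0, 0.046], 0],
  [[0, 0, 0.0475], 0],
  [[0, 0, 0.0475], 0],
])

```text
time_s: 9.2
tool_pos: [0.5562, -0.2218, 0.0526]
tool_rot: [180.0, 0.0, -178.6]
force: [-2.2, 0.2, 3.2]
grip_width: 0.0274
```

>>> move_arm([
  [[0, 0, 0], 0],
  [[0, 0, 0], 0],
  [[0, 0, 0], 0],
  [[0, 0, 0], 0],
  [[0, 0, -0.005], 0],
  [[0, 0, -0.02], 0],
  [[0, 0, -0.045], 0],
  [[0, 0, -0.08], 0],
  [[0, 0, -0.12], 0],
  [[0, 0, -0.13], 0],
], hand=-0.3)

```text
time_s: 10.45
tool_pos: [0.558, -0.2228, 0.1864]
tool_rot: [-179.9, 0.4, -178.6]
force: [0.7, -0.2, -0.2]
grip_width: 0.0561
```

```bash
cat >> h.py <<'E'
def profile(P,h=.055,cx=.5355,cy=.1925,th=-5):
    with np.errstate(all='ignore'): m=np.all((P>[.44,.06,.0])&(P<[.63,.33,.12]),-1)
    Q=P[m]; t=np.radians(th); e=Q[:,:2]-[cx,cy]
    x=e@[np.cos(t),np.sin(t)]*1000; y=e@[-np.sin(t),np.cos(t)]*1000
    return x,y,Q[:,2]*1000
E
python3 - <<'E'
from h import *
from scipy.optimize import least_squares
for n in("top","scene"):
    im,d,P=cloud(n); np.save(f"{n}2.npy",P)
    cv2.imwrite(f"pics/{n}2.png",cv2.cvtColor(im,cv2.COLOR_RGB2BGR))
    with np.errstate(all='ignore'): m=np.all((P>[.44,-.36,.03])&(P<[.67,-.08,.048]),-1)
    p=P[m]; r=cv2.minAreaRect((p[:,:2]*1000).astype(np.float32)); print(n,"cover",r,np.median(p[:,2]))
    k=P[np.all((P>[.44,-.36,.055])&(P<[.67,-.08,.085]),-1)]; print("knob",k.mean(0),k[:,2].max() if len(k) else 0)
    x,y,z=profile(P)
    s=(abs(y)<60)&(z>57)&(abs(x)<30)
    # fit axis offset + flat angle
    X,Z=x[s],z[s]
    def f(p):
        a=X-p[0]; b=Z-p[1]; f_=np.radians(p[2]); r=np.hypot(a,b); al=np.arctan2(a,b)-f_
        rr=np.where(abs(al)<np.arccos(23/30),23/np.cos(al),30); return r-rr
    best=min((least_squares(f,[0,52.4,g],loss='soft_l1',diff_step=1e-3) for g in range(-100,121,10)),key=lambda r:r.cost)
    print(n,"roller dx,z,flat",best.x.round(2),best.cost/len(X),len(X))
    e=(z>80)&(abs(y)>75); print("plates y",[np.round(np.percentile(y[e&(np.sign(y)==g)],[5,50,95]),1) for g in(-1,1)], "x",np.percentile(x[e],[2,98]).round(1))
    tp=P[m]
E
```

```text
top cover ((553.2637329101562, -180.1710662841797), (116.31158447265625, 124.5196762084961), 1.5268077850341797) 0.03818901175951428
knob [ 0.54766802 -0.2236079   0.0712745 ] 0.07749484643609073
top roller dx,z,flat [ -0.8   54.16 -66.37] 0.841407378254453 822
plates y [array([-93.3, -89.7, -85.8]), array([88.2, 91.1, 95.8])] x [-50.7  48.3]
scene cover ((554.6199340820312, -221.813232421875), (120.42830657958984, 203.4476318359375), 1.6437621116638184) 0.03727984910262566
knob [ 0.55890664 -0.2243104   0.07000616] 0.077965434961212
scene roller dx,z,flat [ -0.94  52.69 117.83] 0.7578514801675383 644
plates y [array([-96.1, -93.7, -88.1]), array([84.9, 88.3, 94.4])] x [-49.1  50.8]
```

The scene view puts the cover at (554.6, -221.8), 1.6°, against the mat at (555, -222), 1.5°, so it is well centred. The roller flat is at about -66°, so it needs about 201° of rolling. Next I'll shut the fingers and move over the roller.

>>> move_arm([
  [[0, 0.008, -0.005], 0.01],
  [[0.001, 0.03, -0.005], 0.02],
  [[0.002, 0.065, -0.005], 0.03],
  [[0.003, 0.11, -0.005], 0.04],
  [[0.004, 0.155, -0.005], 0.05],
  [[0.006, 0.2, -0.005], 0.06],
  [[0.007, 0.245, -0.005], 0.07],
  [[0.008, 0.29, -0.005], 0.08],
  [[0.01, 0.335, -0.005], 0.09],
  [[0.011, 0.375, -0.005], 0.1],
  [[0.0117, 0.4, 0], 0.112],
  [[0.0117, 0.412, 0.02], 0.112],
  [[0.0117, 0.414, 0.045], 0.112],
  [[0.0117, 0.414, 0.06], 0.112],
  [[0.0117, 0.414, 0.0625], 0.112],
  [[0.0117, 0.414, 0.0625], 0.112],
  [[0.0117, 0.414, 0.0625], 0.112],
], hand=1)

```text
time_s: 12.68
tool_pos: [0.5351, 0.1918, 0.1206]
tool_rot: [180.0, 0.1, 174.9]
force: [-0.5, 0.4, -0.4]
grip_width: 0.0001
```

>>> move_arm([
  [[0, 0, 0.01], 0],
  [[0, 0, 0.02], 0],
  [[0, 0, 0.026], 0],
  [[0, 0, 0.028], 0],
  [[0, 0, 0.029], 0],
  [[0, 0, 0.03], 0],
  [[0, 0, 0.03], 0],
])

```text
time_s: 13.55
tool_pos: [0.5343, 0.1917, 0.0908]
tool_rot: [180.0, -0.0, 175.0]
force: [-3.0, -0.5, 7.2]
grip_width: 0.0002
```

>>> move_arm([
  [[-0.002, 0, 0], 0],
  [[-0.004, 0, 0], 0],
  [[-0.006, 0, 0], 0],
  [[-0.008, 0, 0], 0],
  [[-0.01, 0, 0], 0],
  [[-0.012, 0, 0.0001], 0],
])

```text
time_s: 14.3
tool_pos: [0.5462, 0.1917, 0.0907]
tool_rot: [179.9, -0.0, 175.0]
force: [-3.4, -0.5, 5.8]
grip_width: 0.0009
```

>>> move_arm([
  [[-0.002, 0, 0.0003], 0],
  [[-0.004, 0, 0.0008], 0],
  [[-0.006, 0, 0.0014], 0],
  [[-0.008, 0, 0.0021], 0],
  [[-0.01, 0, 0.003], 0],
])

```text
time_s: 14.92
tool_pos: [0.5573, 0.1906, 0.0878]
tool_rot: [179.9, 0.1, 175.0]
force: [-1.0, 0.6, 5.1]
grip_width: 0.0005
```

>>> move_arm([
  [[-0.002, 0, 0.0012], 0],
  [[-0.004, 0, 0.0025], 0],
  [[-0.006, 0, 0.004], 0],
])

```text
time_s: 15.3
tool_pos: [0.5637, 0.1899, 0.0837]
tool_rot: [179.9, 0.2, 175.0]
force: [-0.5, -0.0, 4.0]
grip_width: 0.0004
```

>>> move_arm([
  [[-0.001, 0, -0.005], 0],
  [[0.0, 0, -0.025], 0],
  [[0.01, 0, -0.055], 0],
  [[0.028, 0, -0.085], 0],
  [[0.028, 0, -0.092], 0],
])

```text
time_s: 15.92
tool_pos: [0.535, 0.1927, 0.1779]
tool_rot: [179.8, 0.2, 175.0]
force: [0.1, -0.2, 0.5]
grip_width: 0.0004
```

```bash
cat > fit.py <<'E'
from h import *
from scipy.optimize import least_squares
import sys
print(env.get_obs()["time_s"],env.get_obs()["tool_pos"])
for n in("top","scene"):
    im,d,P=cloud(n); np.save(f"{n}{sys.argv[1]}.npy",P)
    cv2.imwrite(f"pics/{n}{sys.argv[1]}.png",cv2.cvtColor(im,cv2.COLOR_RGB2BGR))
    x,y,z=profile(P); s=(abs(y)<60)&(z>56)&(z<92)&(abs(x)<32); X,Z=x[s],z[s]
    print(n,len(X),[(int(k),round(float(np.median(Z[abs(X-k)<2])),1)) for k in range(-28,32,4) if (abs(X-k)<2).sum()>3])
    def f(p):
        a=X-p[0]; b=Z-p[1]; al=np.arctan2(a,b)-np.radians(p[2])
        return np.hypot(a,b)-np.where(abs(al)<np.arccos(23/30),23/np.cos(al),30)
    rs=sorted((least_squares(f,[-.8,53,g],bounds=([-4,48,-181],[6,56,181]),loss='soft_l1',diff_step=1e-3) for g in range(-100,151,10)),key=lambda r:r.cost)
    print([(r.x.round(1).tolist(),round(r.cost/len(X),2)) for r in rs[:3]])
E
python3 fit.py 3
```

```text
15.925 [0.53497034 0.19272392 0.17793907]
top 122 [(-28, 65.1), (-24, 72.0), (-20, 73.0), (-8, 77.3)]
[([-0.4, 53.2, 5.5], np.float64(0.81)), ([-0.4, 53.2, 5.5], np.float64(0.81)), ([-0.4, 53.2, 5.5], np.float64(0.81))]
scene 675 [(-24, 71.2), (-20, 73.0), (-16, 73.3), (-12, 74.2), (-8, 75.0), (-4, 75.7), (0, 76.2), (4, 77.0), (8, 78.1), (12, 78.7), (16, 77.0), (20, 73.5), (24, 68.2), (28, 61.5)]
[([-1.3, 52.8, -11.5], np.float64(0.61)), ([-1.3, 52.8, -11.5], np.float64(0.61)), ([-1.3, 52.8, -11.5], np.float64(0.61))]
```

The roller turned about 54° as modelled, and the flat is now at -11.5°. For the next stroke I'll press on the flat's far corner.

>>> move_arm([
  [[-0.014, 0, 0.03], 0],
  [[-0.014, 0, 0.06], 0],
  [[-0.014, 0, 0.078], 0],
  [[-0.014, 0, 0.085], 0],
  [[-0.014, 0, 0.087], 0],
  [[-0.014, 0, 0.0886], 0],
  [[-0.014, 0, 0.0886], 0],
])

```text
time_s: 16.9
tool_pos: [0.5491, 0.1908, 0.087]
tool_rot: [179.9, 0.1, 175.0]
force: [0.3, -0.3, 1.8]
grip_width: 0.0003
```

>>> move_arm([
  [[-0.0009, 0, 0.0012], 0],
  [[-0.0018, 0, 0.0018], 0],
  [[-0.0027, 0, 0.0024], 0],
  [[-0.0035, 0, 0.003], 0],
  [[-0.0049, 0, 0.0041], 0],
  [[-0.0068, 0, 0.0051], 0],
  [[-0.0087, 0, 0.0061], 0],
])

```text
time_s: 17.77
tool_pos: [0.5581, 0.1905, 0.0814]
tool_rot: [179.9, 0.1, 175.0]
force: [-1.9, 0.7, 7.7]
grip_width: 0.0006
```

>>> move_arm([
  [[-0.0009, 0, 0.0006], 0],
  [[-0.0018, 0, 0.0013], 0],
  [[-0.0027, 0, 0.002], 0],
  [[-0.0035, 0, 0.0027], 0],
  [[-0.005, 0, 0.0042], 0],
  [[-0.0064, 0, 0.0058], 0],
])

```text
time_s: 18.52
tool_pos: [0.5646, 0.1898, 0.0752]
tool_rot: [179.9, 0.1, 175.0]
force: [-0.6, 1.2, 6.5]
grip_width: 0.0003
```

>>> move_arm([
  [[-0.0007, 0, 0.0009], 0],
  [[-0.0013, 0, 0.0018], 0],
  [[-0.002, 0, 0.0029], 0],
  [[-0.0026, 0, 0.004], 0],
  [[-0.003, 0, 0.005], 0],
])

```text
time_s: 19.15
tool_pos: [0.5679, 0.1892, 0.0702]
tool_rot: [179.9, 0.2, 175.0]
force: [0.8, -0.6, 7.1]
grip_width: 0.0006
```

>>> move_arm([
  [[-0.003, 0, -0.01], 0],
  [[-0.002, 0, -0.035], 0],
  [[0.01, 0, -0.065], 0],
  [[0.034, 0, -0.1], 0],
  [[0.0345, 0, -0.105], 0],
])

```text
time_s: 19.77
tool_pos: [0.532, 0.193, 0.1764]
tool_rot: [179.9, 0.1, 175.0]
force: [0.1, -0.4, 0.3]
grip_width: 0.0001
```

```bash
python3 fit.py 4
```

```text
19.775 [0.53201264 0.19295442 0.17644718]
top 89 [(-28, 65.8), (-24, 71.7), (-20, 73.8), (-12, 81.4)]
[([-0.4, 54.1, -123.7], np.float64(0.44)), ([-0.4, 54.1, -123.7], np.float64(0.44)), ([-0.4, 54.1, 149.3], np.float64(0.44))]
scene 683 [(-16, 78.8), (-12, 80.7), (-8, 82.3), (-4, 82.5), (0, 81.8), (4, 79.0), (8, 75.4), (12, 71.8), (16, 68.5), (20, 64.4), (24, 61.0), (28, 58.3)]
[([-1.1, 52.7, 42.3], np.float64(0.84)), ([-1.1, 52.7, 42.3], np.float64(0.84)), ([-1.1, 52.7, 42.3], np.float64(0.84))]
```

The flat is at about +42°. I'll repeat the apex stroke now.

>>> move_arm([
  [[0.0016, 0, 0.03], 0],
  [[0.0016, 0, 0.058], 0],
  [[0.0016, 0, 0.074], 0],
  [[0.0016, 0, 0.081], 0],
  [[0.0016, 0, 0.083], 0],
  [[0.0016, 0, 0.0844], 0],
  [[0.0016, 0, 0.0844], 0],
])

```text
time_s: 20.75
tool_pos: [0.5309, 0.1921, 0.0909]
tool_rot: [180.0, 0.1, 175.0]
force: [-2.4, -1.6, 5.1]
grip_width: 0.0004
```

>>> move_arm([
  [[-0.002, 0, 0], 0],
  [[-0.004, 0, 0], 0],
  [[-0.006, 0, 0], 0],
  [[-0.008, 0, 0], 0],
  [[-0.01, 0, 0], 0],
  [[-0.012, 0, 0], 0],
  [[-0.014, 0, 0], 0],
  [[-0.016, 0, 0.0001], 0],
])

```text
time_s: 21.75
tool_pos: [0.5464, 0.1917, 0.0906]
tool_rot: [179.9, 0.0, 175.0]
force: [-4.4, 0.3, 6.9]
grip_width: 0.0006
```

>>> move_arm([
  [[-0.002, 0, 0.0003], 0],
  [[-0.004, 0, 0.0008], 0],
  [[-0.006, 0, 0.0014], 0],
  [[-0.008, 0, 0.0021], 0],
  [[-0.01, 0, 0.003], 0],
  [[-0.012, 0, 0.0042], 0],
  [[-0.014, 0, 0.0055], 0],
  [[-0.016, 0, 0.007], 0],
])

```text
time_s: 22.75
tool_pos: [0.5638, 0.1898, 0.0835]
tool_rot: [179.9, 0.2, 175.0]
force: [1.0, -0.1, 5.5]
grip_width: 0.0003
```

>>> move_arm([
  [[-0.001, 0, -0.005], 0],
  [[0.0, 0, -0.025], 0],
  [[0.01, 0, -0.055], 0],
  [[0.028, 0, -0.085], 0],
  [[0.028, 0, -0.092], 0],
])

```text
time_s: 23.38
tool_pos: [0.5349, 0.1927, 0.1778]
tool_rot: [179.8, 0.2, 175.0]
force: [0.3, -0.1, 0.1]
grip_width: 0.0007
```

```bash
python3 fit.py 5
```

```text
23.375 [0.53487636 0.19267545 0.17778489]
top 123 [(-28, 66.3), (-24, 70.8), (-20, 76.1), (-8, 84.0)]
[([0.0, 54.9, 155.0], np.float64(0.57)), ([0.0, 54.9, -129.7], np.float64(0.57)), ([0.0, 54.9, -127.8], np.float64(0.57))]
scene 626 [(-20, 76.7), (-16, 78.2), (-12, 80.5), (-8, 81.8), (-4, 82.0), (0, 82.3), (4, 81.8), (8, 81.3), (12, 80.1), (16, 77.2), (20, 73.5), (24, 64.9), (28, 67.6)]
[([-1.1, 52.7, 101.6], np.float64(0.63)), ([-1.1, 52.7, 101.6], np.float64(0.63)), ([-1.1, 52.7, 101.6], np.float64(0.63))]
```

The flat is at about 102°, with about 33° to go. I'll make the final stroke in pieces, watching the force.

>>> move_arm([
  [[0.006, 0, 0.03], 0],
  [[0.006, 0, 0.058], 0],
  [[0.006, 0, 0.074], 0],
  [[0.006, 0, 0.081], 0],
  [[0.006, 0, 0.0835], 0],
  [[0.006, 0, 0.085], 0],
  [[0.006, 0, 0.085], 0],
])

```text
time_s: 24.35
tool_pos: [0.5291, 0.1923, 0.0907]
tool_rot: [180.0, 0.1, 175.0]
force: [-1.9, -1.7, 3.8]
grip_width: 0.0005
```

>>> move_arm([
  [[-0.002, 0, 0], 0],
  [[-0.004, 0, 0], 0],
  [[-0.006, 0, 0], 0],
  [[-0.008, 0, 0], 0],
  [[-0.01, 0, 0], 0],
])

```text
time_s: 24.98
tool_pos: [0.5387, 0.1916, 0.0893]
tool_rot: [180.0, 0.0, 175.0]
force: [0.4, 0.7, 1.1]
grip_width: 0.0009
```

>>> move_arm([
  [[-0.0015, 0, 0], 0],
  [[-0.003, 0, 0], 0],
])

```text
time_s: 25.22
tool_pos: [0.5411, 0.1908, 0.0888]
tool_rot: [-180.0, -0.1, 175.0]
force: [-0.4, 0.1, -0.3]
grip_width: 0.0003
```

Contact was lost, so the flat probably dropped in. I'll follow it down to feel for it.

>>> move_arm([
  [[0, 0, 0.002], 0],
  [[0, 0, 0.0035], 0],
  [[0, 0, 0.0045], 0],
  [[0, 0, 0.005], 0],
  [[0, 0, 0.005], 0],
])

```text
time_s: 25.85
tool_pos: [0.5412, 0.191, 0.0859]
tool_rot: [180.0, -0.0, 175.0]
force: [-4.3, -1.7, 9.3]
grip_width: 0.0001
```

>>> move_arm([
  [[-0.001, 0, 0], 0],
  [[-0.002, 0, 0], 0],
  [[-0.003, 0, 0], 0],
])

```text
time_s: 26.22
tool_pos: [0.5414, 0.191, 0.0858]
tool_rot: [-179.9, -0.4, 175.0]
force: [-11.7, -1.5, 16.7]
grip_width: 0.0001
```

The top is 5 mm lower and the resistance rose to 12 N, so it is seated. I'll back off, lift clear and verify.

>>> move_arm([
  [[0.0025, 0, 0], 0],
  [[0.003, 0, -0.002], 0],
  [[0.003, 0, -0.015], 0],
  [[0.003, 0, -0.045], 0],
  [[0.003, 0, -0.09], 0],
  [[0.003, -0.04, -0.13], 0],
  [[0.003, -0.08, -0.15], 0],
  [[0.003, -0.12, -0.15], 0],
  [[0.003, -0.15, -0.15], 0],
  [[0.003, -0.15, -0.15], 0],
])

```text
time_s: 27.48
tool_pos: [0.5284, 0.0387, 0.2354]
tool_rot: [-180.0, 0.1, 174.7]
force: [0.7, 0.3, 0.5]
grip_width: 0.0006
```

```bash
python3 fit.py 6; python3 - <<'E'
from h import *
for n in ("top","scene"):
    A=np.load(f"{n}0.npy");B=np.load(f"{n}6.npy")
    for nm,lo,hi in(("stapler",[.42,-.03,.03],[.6,.05,.07]),("cup",[.69,-.03,.06],[.8,.08,.1]),("mug",[.69,.12,.06],[.8,.26,.1]),("tape",[.7,-.22,.03],[.8,-.06,.09]),("mouse",[.67,.265,.012],[.81,.345,.04]),("note",[.69,-.37,.03],[.81,-.24,.06])):
        with np.errstate(all='ignore'): print(n,nm,*[Q[np.all((Q>lo)&(Q<hi),-1)][:,:2].mean(0).round(4) for Q in(A,B)])
    P=B
    with np.errstate(all='ignore'): p=P[np.all((P>[.44,-.36,.03])&(P<[.67,-.08,.048]),-1)]
    print("cover",cv2.minAreaRect((p[:,:2]*1000).astype(np.float32)))
a=cv2.imread("pics/top6.png");b=cv2.imread("pics/scene6.png")
cv2.imwrite("pics/c6.png",np.vstack([cv2.resize(a[150:300,110:410],(600,300)),cv2.resize(b[100:250,100:400],(600,300))]))
E
```

```text
27.475 [0.52842031 0.03868485 0.23535076]
top 612 [(-24, 60.7), (-20, 66.6), (-16, 71.0), (-12, 73.8), (-8, 76.3), (-4, 78.4), (0, 78.8), (4, 79.1), (8, 79.3), (12, 78.0), (16, 77.6), (20, 74.9), (24, 71.5), (28, 67.0)]
[([4.3, 49.2, -112.8], np.float64(0.93)), ([4.3, 49.2, -112.8], np.float64(0.93)), ([4.3, 49.2, -112.8], np.float64(0.93))]
scene 596 [(-12, 74.0), (-8, 75.5), (-4, 76.8), (0, 77.8), (4, 78.4), (8, 77.7), (12, 76.8), (16, 75.0), (20, 72.7), (24, 70.2), (28, 65.6)]
[([3.9, 48.0, 106.7], np.float64(0.65)), ([3.9, 48.0, 106.7], np.float64(0.65)), ([3.9, 48.0, 106.7], np.float64(0.65))]
top stapler [0.5078 0.0062] [ 0.5023 -0.0079]
top cup [0.7419 0.0263] [0.7485 0.0249]
top mug [0.7402 0.1847] [0.7403 0.1846]
top tape [ 0.7475 -0.1344] [ 0.7473 -0.1332]
top mouse [0.7378 0.3036] [0.7378 0.3035]
top note [ 0.7524 -0.3034] [ 0.7525 -0.3037]
cover ((554.5670776367188, -219.65957641601562), (116.66915130615234, 202.79531860351562), 1.7418677806854248)
scene stapler [ 0.5184 -0.0006] [ 5.182e-01 -4.000e-04]
scene cup [0.7464 0.0186] [0.7468 0.0185]
scene mug [0.7424 0.1743] [0.7422 0.1745]
scene tape [ 0.7555 -0.137 ] [ 0.7555 -0.1371]
scene mouse [0.7564 0.2998] [0.7563 0.2999]
scene note [ 0.7587 -0.3103] [ 0.7587 -0.3102]
cover ((554.6802978515625, -221.7095947265625), (119.09800720214844, 203.9790496826172), 1.7089576721191406)
```

View pics/c6.png

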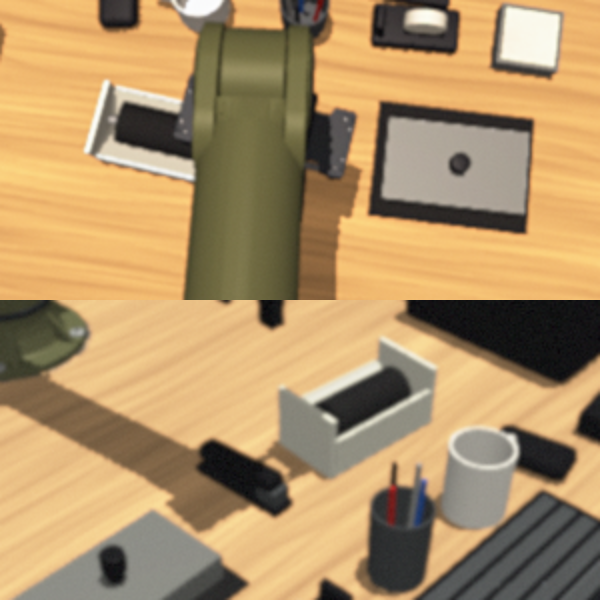

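The roller axis moved +5 mm in x and -4.7 mm in z, which matches the seat. The picture shows the cover on the mat and the other things undisturbed. I'm handing it in.

```bash
python3 -c "
from cell import env
print(env.get_obs()['force']); print(env.sign_off())"
```

```text
[-0.76627864  0.66328338 -0.46815545]
the job is handed in; nothing more can be done
None
```

The cover is on the mat, knob up, and the roller rests with its flat against the far wall. I handed the job in at about 27.5 s, with the arm clear of everything.

- **Cover:** the last look puts its centre at about (0.555, -0.221) m and 1.7°. The mat is at (0.555, -0.222) m and 1.5°.
- **Roller:** it took four light strokes, at about 4–8 N. The flat went from about -66° to -11°, 42° and 102°, then dropped in during the fourth. Its top was about 5 mm lower when I felt for it. Pushing on raised the resistance to about 12 N sideways, with 17 N of upward push-back. Afterwards the scene camera showed the axis 5 mm farther away and 4.7 mm lower than before, which matches the seat.
- **Other things:** none of the other six things moved by more than 0.4 mm in the scene view.

**Checks that disagreed:**
- **Flat angle:** the last fit of the flat's angle gave 107° in the scene view and -113° in the top view, where 135° was expected. The flat is hidden against the wall there, so I relied on the axis position and the feel instead.
- **Top view:** the stapler and pen cup appeared shifted by 7–15 mm. The arm partly covered that area, and the scene view showed no such shift.

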